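# Stop the bumped wheel with its high spot at the pointer

## Task

Two small truing stands stand on the bench, each with a flat wheel, an upright finger peg to turn it by and a fixed pointer. One wheel is perfectly round; the other has a high spot, a bump in its rim. Turn the wheel with the bump slowly by its finger peg (well under half a turn a second), stop it with the middle of the high spot at its own stand's pointer, and let go; do not turn the round wheel.

Things in the scene. Friction and masses are not known exactly. Their poses are not given: they have to be found in the camera images.
- bumped_wheel: Out-of-true wheel: flat aluminium disc, 120 mm across, 16 thick, its rim swelling on one side into a rounded bump (high spot) 78 mm from the axis. Turns endlessly either way about its vertical axis, stays where left (about 1.5 N at the peg). Origin: on the axis at the disc's top face, 50 mm above the worktop; x axis points to the middle of the high spot, z up. Hub bolt 32 mm across, 6 high.
- bumped_pointer (a point): Tip of the same stand's fixed horizontal steel pointer, 82 mm from the wheel's axis, 41 mm above the worktop; the high spot passes it with 4 mm to spare. It sits on a small dark post at the end of the stand's narrow tongue; all of it is lower than 51 mm above the worktop. The stand is fixed; its place and yaw vary.
- bumped_peg_mid (a point): Middle of the bumped wheel's finger peg, 76.5 mm above the worktop: upright round black plastic peg, 18 mm across, 45 tall (53 to 98 mm above the worktop), 42 mm from the wheel's axis, exactly opposite the high spot. It revolves freely about its own upright axis, so a hand can hold it and lead it round the circle without changing yaw. Nothing else rises more than 6 mm over the disc.
- round_peg_mid (a point): The same point on the like finger peg of the other stand, whose wheel is perfectly round, 120 mm across; that stand also has a pointer and is otherwise the same. Which of the two is on the left varies. Not to be turned.

How it is judged:
By the outcome, as a careful person would: the job done as asked, in the order asked, and still so for the second after the job is handed in, with the robot touching nothing.
It also fails if it takes over 35 s, if anything falls off the work surface, if the arm or the gripper's body presses on something with over 40 N, if the wrist force passes 120 N, or if a joint passes its speed limit or range.

## Robot

A 7-joint arm with a two-finger parallel gripper is mounted at the origin on a cart in front of the work surface, level with it; the furniture and walls round the work are solid. World frame = base frame: x ahead of the robot, y to its left, z up, the work surface at z = 0. Lengths are in m, angles in rad, forces in N, time in s.
With the tool pointing down it reaches from about 0.4 to 0.85 m from the base axis. Payload 4.5 kg.
Tool frame: the origin (TCP) lies at the very end of the fingers, on their centre line; the grasp point (between the pads) lies 19 mm behind it; z points along the fingers, y is the line along which they close (so a half turn about z gives the same grasp; the last joint's range is limited). The gripper opens to 88 mm and grips with 3 to 60 N. Pads are 18 mm wide; open, the fingers measure 123 mm over their backs; the gripper's body (75 mm by 187 mm) begins 45 mm behind the grasp point.
Start: joints at [1.231, 0.689, -0.195, 1.565, 0.157, 0.902, -0.215], TCP at [0.228, -0.582, 0.207] pointing down, gripper open.
Joint ranges: [-3.01, 3.01], [-0.46, 2.08], [-1.47, 1.51], [0.13, 2.56], [-1, 4.14], [0.04, 2.09], [-2.66, 2.66]. Speed limits (rad/s): [2.57, 2.57, 3.14, 3.14, 3.14, 3.14, 3.14].

## Interface

Orientations are given as a unit quaternion [x, y, z, w].
In Python, from plant import r gives the robot as it stands. The module is installed in compiled form; this text tells all that it offers.
- The arm moves only by the tool step_arm, never from a script. Its argument "increments" is a list of rows, each a list of 2 entries, a list of its own where there are three numbers: the shift along the world's x, y, z in cm, then the turn, a rotation vector about the world's x, y, z in degrees. A call has exactly 10 rows; each row shifts and turns the commanded pose from where the row before left it; what a row does not reach is not made up. A row lasts 1/10 s, in which the tool goes at most 50 mm and 8.59 degrees, less where a joint would pass 70% of its speed; a pose out of reach is approached as far as the arm can. A call is refused whole if a number of a shift passes 5 or a number of a turn 8.59, either way. A call with a gripper value outside its range is refused whole. "fingers" is the opening, from 0 (shut) to 1 (fully open), set as the call begins (left out, the last holds). The fingers move at their own pace and stop on an object; "grip_force" is the grip in N (left out, the last holds). Time passes only in rows, so rows that do not move let the fingers close, or fill a call up. It gives the time, the measured TCP pose, the force, the opening and the grip force at its end, in the units of the state.
- r.get_state(): the state, without advancing time (a new reading comes with each control period).
- r.snapshot(name): name is "scene" or "top" or "wrist"; returns (picture, depth): 420x560x3 uint8, red, green, blue; 420x560 float32, m along the optical axis (not along the pixel's ray), 0 where there is no reading.
- r.calibration(name): a dict with "fov_y" (degrees; the focal length in pixels is half the picture's height over the tangent of half this angle, whatever the lens; pixels are square), "cx", "cy" (the principal point, pixels), "k1" (the pictures are not rectified: a ray, as slopes to the right and down, at radius r is drawn at 1 + k1 r^2 times it, then the intrinsics apply), "R" (3x3) and "t" (3): a world point X has camera coordinates R X + t. Camera axes: x right, y down, z forward; pixel columns grow to the right and rows downward; lengths in m; the calibration is good to about 2 mm. A picture is of the moment at which its call begins: read the wrist's pose just before it. calibration takes no time and is no camera call; for the wrist camera it gives the pose at the moment of the call.
- r.finish_job(): hands the job in; it is judged then, once.
The state is a dict: "clock": time; "q": joint angles; "qd": joint speeds; "joint_torque": joint torques, N m; "tool_pos": TCP position; "eef_rot": TCP orientation; "contact_force": force on the tool from outside, world axes, zero at the start; "moment": the same for the moment, N m; "opening": opening from 0.0 (shut) to 1.0 (fully open); "finger_force": force on a finger pad.
Only numpy, scipy, OpenCV 4.12 (cv2) and the standard library are available. Lean on these libraries where they do the work, as an engineer would, in place of code of your own. Each camera call takes 0.05 s, during which the arm holds its last target. There are 200 camera calls.

## Working session

There is one attempt and no reset: what is moved stays moved. The work goes in short steps, Python scripts to look and compute and a tool call to move; the robot and the scene stay as the last step left them, time stands still between calls to the robot, and variables do not carry over. Pictures are saved under pics/ and viewed, at most 10 in all, crops included, and the job is handed in when it is done.

Besides the shell and the picture viewer there is one more tool, called after "Call:" by a JSON object that holds its "method" and its "body". step_arm: Moves the arm, as the interface text tells. Its arguments: {"type":"object","properties":{"increments":{"type":"array","items":{"type":"array"}},"fingers":{"type":"number"},"grip_force":{"type":"number"}},"required":["increments"]}

```bash
mkdir -p pics
cat > h.py <<'E'
import numpy as np, cv2
from plant import r
def snap(n,f):
    c=r.calibration(n); p,d=r.snapshot(n); cv2.imwrite(f'pics/{f}.png',p[:,:,::-1]); np.savez(f'pics/{f}.npz',p=p,d=d,**{k:np.array(c[k]) for k in c}); return p,d,c
def world(c,d,uv=None,z=None):
    """uv Nx2 -> world; by depth, or by plane height z"""
    H=420; f=H/2/np.tan(np.radians(float(c['fov_y']))/2)
    K=np.array([[f,0,c['cx']],[0,f,c['cy']],[0,0,1.]])
    uv=np.asarray(uv,float).reshape(-1,2)
    s=cv2.undistortPoints(uv.reshape(-1,1,2),K,np.array([float(c['k1']),0,0,0])).reshape(-1,2)
    R=np.array(c['R']);t=np.array(c['t']); ray=np.c_[s,np.ones(len(s))]
    if z is None:
        zz=d[uv[:,1].astype(int),uv[:,0].astype(int)]
        return (ray*zz[:,None]-t)@R
    o=-R.T@t; w=ray@R
    return o+w*((z-o[2])/w[:,2])[:,None]
E
python3 - <<'E'
from h import *
for n in ('top','scene'): p,d,c=snap(n,n+'0'); print(n,c['fov_y'],c['t'])
print(r.get_state())
E
```

```text
top 55.90682572732299 [-0.03864108  0.51122198  0.90856468]
scene 55.97587037822956 [0.43497667 0.23640675 0.69672193]
{'clock': 0.1, 'q': array([ 1.23080546,  0.68992705, -0.19451407,  1.56619767,  0.15733794,
        0.90248592, -0.21513153]), 'qd': array([ 1.42289627e-03, -2.19044360e-03, -2.50374184e-04, -7.99858735e-04,
        3.18698525e-06, -8.85474228e-05, -3.43179435e-04]), 'joint_torque': array([-2.65305942e-03, -5.28496134e+01, -1.27141111e+00, -1.53834665e+01,
       -5.25817007e-02,  2.00795541e-03,  3.44322859e-05]), 'tool_pos': array([ 0.22794488, -0.58131145,  0.2061846 ]), 'eef_rot': array([ 9.82580071e-01,  1.85837954e-01, -2.21613410e-04, -7.81135411e-04]), 'contact_force': array([0.63496484, 0.46687033, 0.03143062]), 'moment': array([0.01724819, 0.01117184, 0.00292252]), 'finger_force': 0.0, 'opening': 0.998384226671572}
```

View pics/top0.png

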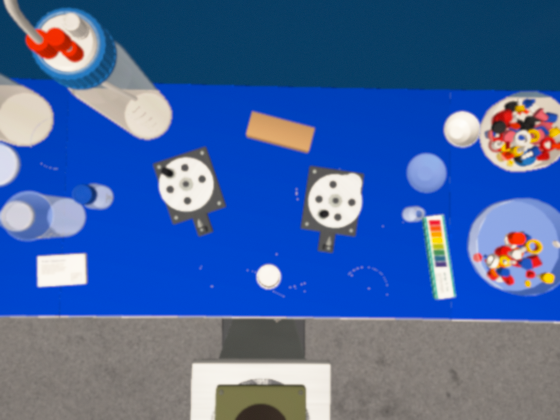

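Run:
```python
from h import *
z=dict(np.load('pics/top0.npz')); p=z['p']
a=cv2.resize(p[140:260,140:280],None,fx=3,fy=3,interpolation=2);b=cv2.resize(p[140:260,270:400],None,fx=3,fy=3,interpolation=2)
cv2.imwrite('pics/c1.png',np.hstack([a,b])[:,:800,::-1])
uv=[(335,200),(355,182),(323,213),(327,240),(186,183),(167,172),(203,222),(268,277),(280,132),(262,405)]
print(np.round(world(z,z['d'],uv),3)); print(np.round(world(z,None,uv,.05),3))
```

```text
[[ 0.524 -0.159  0.054]
 [ 0.565 -0.204  0.051]
 [ 0.493 -0.127  0.096]
 [ 0.434 -0.145  0.039]
 [ 0.555  0.172  0.055]
 [ 0.574  0.203  0.097]
 [ 0.47   0.139  0.011]
 [ 0.345 -0.013  0.001]
 [ 0.68  -0.035  0.029]
 [ 0.064 -0.005  0.019]]
[[ 0.524 -0.16   0.05 ]
 [ 0.565 -0.205  0.05 ]
 [ 0.494 -0.133  0.05 ]
 [ 0.434 -0.143  0.05 ]
 [ 0.556  0.173  0.05 ]
 [ 0.58   0.215  0.05 ]
 [ 0.47   0.133  0.05 ]
 [ 0.351 -0.013  0.05 ]
 [ 0.675 -0.034  0.05 ]
 [ 0.078 -0.005  0.05 ]]
```

View pics/c1.png

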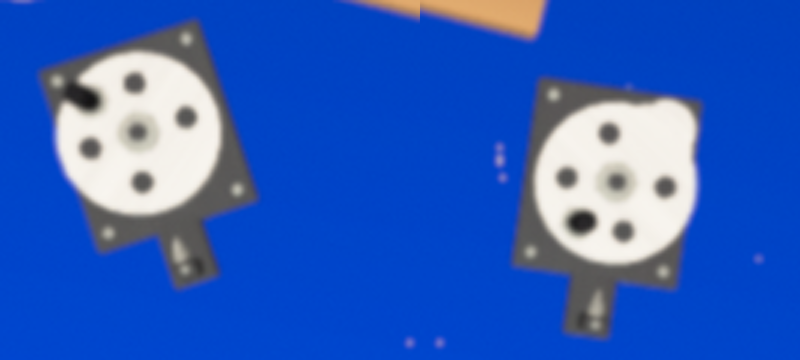

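View pics/scene0.png

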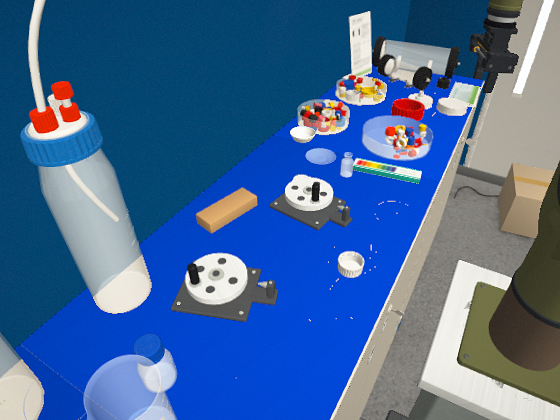

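Left stand: round wheel (hub about (186,183)). Right stand: bumped wheel, with hub at (335,200), bump at (355,182), peg at (323,213) and pointer tip at about (329,237). I'll move above the right stand.

Call:
{"method": "step_arm", "body": {"increments": [[[1, 1.6, 0.5], [0, 0, 0]], [[2.2, 3.6, 0.5], [0, 0, 0]], [[2.2, 3.6, 0.5], [0, 0, 0]], [[2.2, 3.6, 0.5], [0, 0, 0]], [[2.2, 3.6, 0.5], [0, 0, 0]], [[2.2, 3.6, 0.5], [0, 0, 0]], [[2.2, 3.6, 0.5], [0, 0, 0]], [[2.2, 3.6, 0.5], [0, 0, 0]], [[2.2, 3.6, 0.5], [0, 0, 0]], [[2.2, 3.6, 0.5], [0, 0, 0]]]}}

```text
clock: 1.1
tool_pos: [0.4368, -0.2386, 0.2575]
eef_rot: [0.982, 0.187, 0.0, -0.0]
contact_force: [1.0, 0.3, 0.4]
opening: 1.0
finger_force: 0.0
```

Call:
{"method": "step_arm", "body": {"increments": [[[2.2, 3.5, 0], [0, 0, 0]], [[2, 3, 0], [0, 0, 0]], [[1.2, 2, 0], [0, 0, 0]], [[0.5, 1, 0], [0, 0, 0]], [[0, 0.5, 0], [0, 0, 0]], [[0, 0, 0], [0, 0, 0]], [[0, 0, 0], [0, 0, 0]], [[0, 0, 0], [0, 0, 0]], [[0, 0, 0], [0, 0, 0]], [[0, 0, 0], [0, 0, 0]]], "fingers": 0.6}}

```text
clock: 2.1
tool_pos: [0.495, -0.1425, 0.2569]
eef_rot: [0.983, 0.185, -0.0, 0.0]
contact_force: [0.1, -0.0, 0.6]
opening: 0.6
finger_force: 0.0
```

Run:
```python
from h import *
print(r.get_state()['tool_pos'],r.get_state()['eef_rot']); snap('wrist','w1')
```

```text
[ 0.49502157 -0.14248201  0.25691927] [ 9.82692140e-01  1.85246177e-01 -5.72356104e-05  9.08401363e-05]
```

View pics/w1.png

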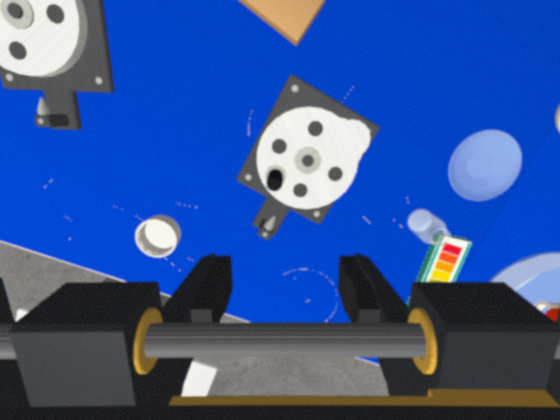

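The wrist view shows the hub at (308,160), peg at (275,180), bump at (357,137) and pointer tip at about (271,222). I'll fit these points using depth.

```bash
cat > m.py <<'E'
from h import *
from scipy.optimize import least_squares
def meas(z,c0):
    d=z['d'];v,u=np.mgrid[0:420,0:560];uv=np.c_[u.ravel(),v.ravel()]
    W=world(z,d,uv); ok=(d.ravel()>0)&(np.hypot(*(W[:,:2]-c0).T)<.13)
    W=W[ok];uv=uv[ok];col=z['p'].reshape(-1,3)[ok].astype(int)
    pk=W[(W[:,2]>.088)&(W[:,2]<.105)]
    # white disc outline -> plane z=.05
    m=np.zeros((420,560),np.uint8); w=(col.min(1)>140)&(abs(W[:,2]-.05)<.012); m[uv[w,1],uv[w,0]]=255
    cs=max(cv2.findContours(m,cv2.RETR_EXTERNAL,cv2.CHAIN_APPROX_NONE)[0],key=cv2.contourArea).reshape(-1,2)
    C=world(z,None,cs,.05)[:,:2]
    f=least_squares(lambda q:np.hypot(*(C-q[:2]).T)-q[2],[*c0,.06],loss='cauchy',f_scale=.001).x
    D=C-f[:2];rr=np.hypot(*D.T);b=D[rr>.067];bm=b.mean(0) if len(b) else np.full(2,np.nan)
    ang=lambda v:np.degrees(np.arctan2(v[1],v[0]))
    p=np.median(pk,0)
    print('centre',f.round(4),'maxr',rr.max().round(4),'bump ang',ang(bm).round(1),'peg',p.round(4),'r',np.hypot(*(p[:2]-f[:2])).round(4),'ang',ang(p[:2]-f[:2]).round(1))
    return f
if __name__=='__main__':
    for n in('w1','top0'):
        z=dict(np.load(f'pics/{n}.npz'));f=meas(z,np.array([.524,-.16]))
        if n=='w1':
            x=world(z,None,[(271,222)],.041)[0];print('tip?',x)
            cv2.imwrite('pics/c2.png',cv2.resize(z['p'][160:260,220:340],None,fx=6,fy=6,interpolation=2)[:,:,::-1])
E
python3 m.py
```

```text
centre [ 0.5233 -0.1593  0.0591] maxr 0.078 bump ang -42.9 peg [ 0.4939 -0.1303  0.0977] r 0.0413 ang 135.4
tip? [ 0.43253259 -0.14808145  0.041     ]
centre [ 0.5223 -0.1585  0.0587] maxr 0.0773 bump ang -42.1 peg [ 0.4911 -0.1298  0.0956] r 0.0423 ang 137.4
```

View pics/c2.png

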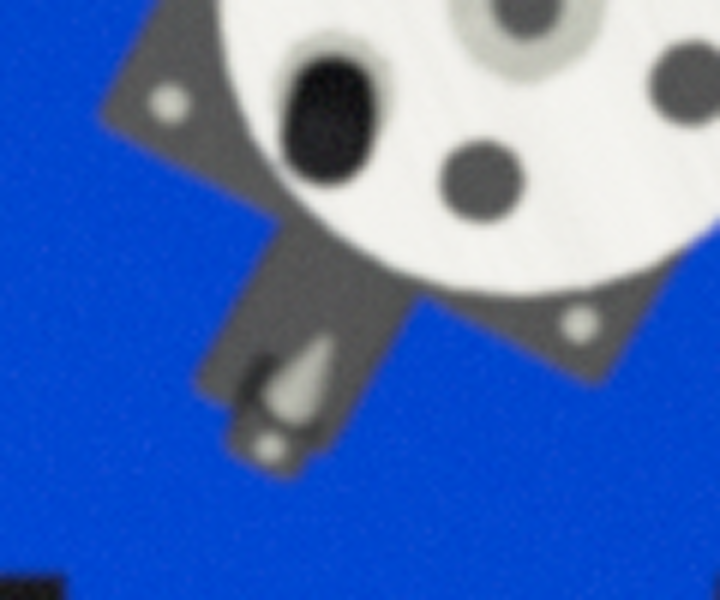

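The tip is at crop (331,336), i.e. pixel (275.2,216.0), and the post screw is at crop (268,447).

Run:
```python
from h import *
z=dict(np.load('pics/w1.npz'));c=np.array([.5233,-.1593])
t=world(z,None,[(275.0,215.8),(220+268/6-.4,160+447/6-.4)],[.041,.047][0])[:,:2]
for x in t: v=x-c; print(x,np.hypot(*v),np.degrees(np.arctan2(v[1],v[0])))
```

```text
[ 0.44218286 -0.14987889] 0.08166240079630654 173.37523489855022
[ 0.41387008 -0.14580398] 0.11025900982777424 172.96919962089973
```

Call:
{"method": "step_arm", "body": {"increments": [[[-0.1, 0.6, -1], [0, 0, 0]], [[-0.1, 0.6, -2], [0, 0, 0]], [[0, 0, -3], [0, 0, 0]], [[0, 0, -3], [0, 0, 0]], [[0, 0, -3], [0, 0, 0]], [[0, 0, -2.5], [0, 0, 0]], [[0, 0, -2], [0, 0, 0]], [[0, 0, -1.5], [0, 0, 0]], [[0, 0, -1], [0, 0, 0]], [[0, 0, 0], [0, 0, 0]]]}}

```text
clock: 3.15
tool_pos: [0.4922, -0.1292, 0.0656]
eef_rot: [0.983, 0.186, -0.001, -0.001]
contact_force: [-1.2, 0.9, 0.2]
opening: 0.6
finger_force: 0.0
```

Call:
{"method": "step_arm", "body": {"increments": [[[0, 0, 0], [0, 0, 0]], [[0, 0, 0], [0, 0, 0]], [[0, 0, 0], [0, 0, 0]], [[0, 0, 0], [0, 0, 0]], [[0, 0, 0], [0, 0, 0]], [[0, 0, 0], [0, 0, 0]], [[0, 0, 0], [0, 0, 0]], [[0, 0, 0], [0, 0, 0]], [[0, 0, 0], [0, 0, 0]], [[0, 0, 0], [0, 0, 0]]], "fingers": 0, "grip_force": 12}}

```text
clock: 4.15
tool_pos: [0.4932, -0.1299, 0.0669]
eef_rot: [0.983, 0.186, 0.0, 0.0]
contact_force: [-0.0, -0.6, 0.3]
opening: 0.009
finger_force: 0.0
```

The gripper shut to 0.009, so the peg was missed. I'll look.

Run:
```python
from h import *
p,d,c=snap('wrist','w2'); q,d2,c2=snap('top','top2')
b=cv2.resize(q[150:260,270:400],None,fx=3,fy=3,interpolation=2)
o=np.zeros((420,560+390,3),np.uint8);o[:,:560]=p;o[:330,560:]=b
cv2.imwrite('pics/c3.png',cv2.resize(o,(800,354))[:,:,::-1])
```

```text
(no output)
```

View pics/c3.png

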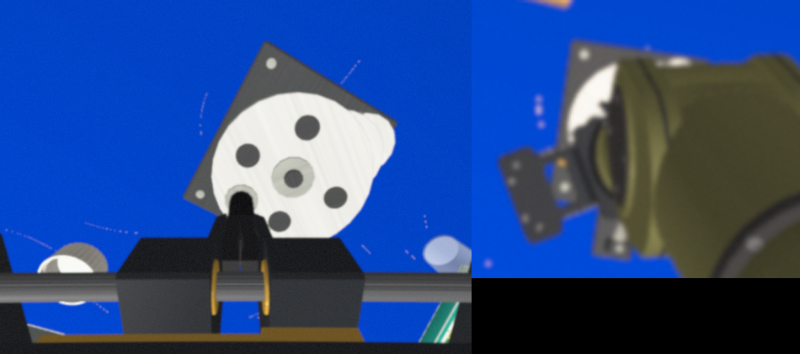

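Run:
```python
from h import *
z=dict(np.load('pics/w2.npz'));R,t=z['R'],z['t'];f=210/np.tan(np.radians(z['fov_y'])/2)
def pr(X):
    c=R@np.array(X)+t;return (np.array([z['cx'],z['cy']])+f*c[:2]/c[2]).round(0),c[2].round(3)
print('tcp',pr([.4932,-.1299,.0669]),'grasp',pr([.4932,-.1299,.086]),'pegtop@expected',pr([.4935,-.1302,.098]),'pegbase',pr([.4935,-.1302,.053]))
s=950/800
for uv in [(285,240),(285,250),(285,262),(285,270),(285,290),(265,275),(310,275)]: print(uv,world(z,z['d'],[uv])[0].round(4))
print(r.get_state()['opening'],r.get_state()['finger_force'])
cv2.imwrite('pics/c4.png',cv2.resize(z['p'][200:380,220:360],None,fx=3.3,fy=3.3,interpolation=2)[:,:,::-1])
import m; m.meas(z,np.array([.524,-.16]))
```

```text
tcp (array([285., 246.]), np.float64(0.193)) grasp (array([285., 260.]), np.float64(0.175)) pegtop@expected (array([286., 271.]), np.float64(0.164)) pegbase (array([285., 237.]), np.float64(0.207))
(285, 240) [ 0.5006 -0.1271  0.0766]
(285, 250) [ 0.5007 -0.127   0.0902]
(285, 262) [ 0.5009 -0.1269  0.1045]
(285, 270) [ 0.4978 -0.1281  0.1063]
(285, 290) [ 0.4896 -0.1314  0.1093]
(265, 275) [ 0.4999 -0.1182  0.1214]
(310, 275) [ 0.5073 -0.1357  0.1223]
0.008667320883668077 0.0
centre [ 0.5242 -0.1594  0.0594] maxr 0.0764 bump ang -42.5 peg [ 0.5011 -0.127   0.1009] r 0.0398 ang 125.5
```

View pics/c4.png

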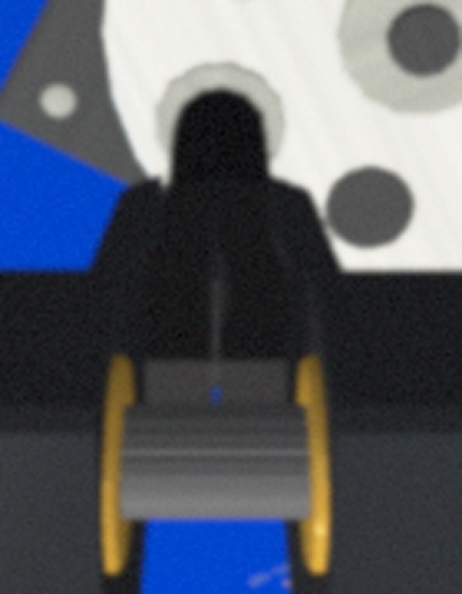

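Run:
```python
from h import *
z=dict(np.load('pics/w2.npz'));d=z['d']
ax=np.array([np.cos(np.radians(-68.6)),np.sin(np.radians(-68.6))]);bx=np.array([np.cos(np.radians(21.4)),np.sin(np.radians(21.4))])
for row in (230,238,246,254,262,270,280):
    uv=[(u,row) for u in range(245,331,5)];W=world(z,d,uv);D=W[:,:2]-[.4932,-.1299]
    print(row,[f'{a*1e3:.0f}/{b*1e3:.0f}/{h*1e3:.0f}' for a,b,h in zip(D@ax,D@bx,W[:,2])])
    print('   ',[int(z['p'][row,u].mean()) for u,_ in uv])
```

```text
230 ['-30/-10/12', '-26/-10/12', '-19/4/50', '-16/4/51', '-13/4/51', '-9/5/52', '-6/5/54', '-3/8/60', '0/8/61', '3/8/61', '6/6/56', '9/5/53', '13/4/51', '16/4/51', '19/4/51', '22/5/52', '25/5/52', '29/4/51']
    [85, 87, 221, 239, 233, 189, 166, 26, 19, 18, 95, 187, 215, 238, 235, 235, 237, 227]
238 ['-30/-17/13', '-27/-17/12', '-23/-17/12', '-16/-1/51', '-13/-1/50', '-9/-0/53', '-6/5/67', '-3/7/72', '0/8/73', '3/8/74', '6/7/70', '10/-1/52', '13/-1/52', '16/-2/50', '19/-1/51', '23/-2/50', '26/-2/49', '29/-1/51']
    [85, 85, 94, 237, 236, 180, 23, 22, 14, 20, 22, 136, 193, 235, 239, 233, 237, 237]
246 ['-31/-23/13', '-27/-23/13', '-23/-24/12', '-19/-23/13', '-13/-7/51', '-10/-6/52', '-5/5/79', '-3/8/85', '0/8/85', '3/8/84', '5/7/83', '9/3/74', '13/-7/51', '16/-7/51', '19/-7/50', '23/-7/51', '26/-7/50', '29/-7/51']
    [91, 84, 85, 156, 236, 189, 17, 24, 19, 18, 20, 72, 227, 239, 236, 239, 235, 237]
254 ['-32/-35/2', '-29/-36/0', '-23/-31/11', '-0/77/245', '-10/10/99', '-8/0/78', '-5/6/90', '-2/7/93', '0/8/95', '3/8/95', '5/7/92', '8/4/86', '10/11/101', '16/-13/50', '20/-13/51', '23/-
[... 337 characters left out ...]
18/52']
    [93, 88, 53, 32, 26, 20, 22, 28, 25, 26, 26, 25, 34, 30, 120, 90, 81, 80]
270 ['-33/-50/2', '-29/-49/2', '-13/10/117', '-11/11/117', '-9/11/117', '-7/9/114', '-4/10/115', '-2/9/114', '0/5/106', '2/9/113', '5/9/113', '7/9/114', '9/10/116', '11/11/117', '13/11/117', '23/-24/52', '26/-23/52', '30/-24/52']
    [90, 80, 26, 31, 31, 21, 27, 27, 24, 23, 24, 25, 32, 32, 27, 154, 83, 83]
280 ['-33/-59/2', '-14/11/126', '-12/11/126', '-10/11/126', '-8/9/123', '-6/9/124', '-4/9/124', '-2/9/124', '0/1/108', '2/9/123', '4/9/122', '6/9/123', '8/9/122', '10/11/127', '12/11/126', '14/10/125', '27/-31/51', '30/-32/50']
    [78, 27, 27, 33, 28, 25, 25, 27, 26, 22, 27, 22, 30, 27, 25, 27, 219, 225]
```

Run:
```python
from h import *
for n,tz,T in (('w1',.2569,[.495,-.1425]),('w2',.0669,[.4932,-.1299])):
    z=dict(np.load(f'pics/{n}.npz'));d=z['d'];v,u=np.mgrid[225:330,150:420];uv=np.c_[u.ravel(),v.ravel()]
    W=world(z,d,uv);D=W[:,:2]-T
    a=D@[np.cos(np.radians(-68.6)),np.sin(np.radians(-68.6))];b=D@[np.cos(np.radians(21.4)),np.sin(np.radians(21.4))]
    h=W[:,2]-tz;s=(d[225:330,150:420].ravel()>0)&(h>-.02)&(abs(b)<.02)&(abs(a)<.06)&((n=='w1')|(abs(a)>.0095))
    print(n,s.sum(),np.percentile(h[s],[0,.5,1,2,5,50]).round(4))
s=r.get_state();print(s['tool_pos'],s['q'],s['contact_force'],s['moment'])
from scipy.spatial.transform import Rotation as Ro
z=dict(np.load('pics/w2.npz'));print('cam in world',-z['R'].T@z['t'])
z=dict(np.load('pics/w1.npz'));print('cam in world',-z['R'].T@z['t'])
```

```text
w1 6946 [0.0319 0.033  0.0336 0.0346 0.0376 0.0636]
w2 4075 [-0.0191 -0.0177 -0.0176 -0.0174 -0.0171 -0.0158]
[ 0.49326036 -0.12986965  0.06693145] [ 0.23269146  0.77261024 -0.10770605  2.02662741  0.21900897  0.3529896
 -1.24746201] [-0.35325588  0.35207271 -0.06677102] [ 0.02695171 -0.04832223 -0.02546232]
cam in world [ 0.56522395 -0.10154408  0.2452217 ]
cam in world [ 0.56704971 -0.11423798  0.435238  ]
```

The depth maps show the fingertips about 32 mm above the reported TCP, so the fingers shut just over the peg (98 mm). I'll reopen and go about 30 mm lower, watching the force.

Call:
{"method": "step_arm", "body": {"increments": [[[0, 0, 0], [0, 0, 0]], [[0, 0, 0], [0, 0, 0]], [[0, 0, 0], [0, 0, 0]], [[0, 0, 0], [0, 0, 0]], [[0, 0, 0], [0, 0, 0]], [[0, 0, 0], [0, 0, 0]], [[0, 0, 0], [0, 0, 0]], [[0, 0, 0], [0, 0, 0]], [[0, 0, 0], [0, 0, 0]], [[0, 0, 0], [0, 0, 0]]], "fingers": 0.6}}

```text
clock: 5.25
tool_pos: [0.4932, -0.1298, 0.0669]
eef_rot: [0.983, 0.186, 0.0, 0.0]
contact_force: [-0.5, 0.4, -0.6]
opening: 0.601
finger_force: 0.0
```

Call:
{"method": "step_arm", "body": {"increments": [[[0, 0, -0.3], [0, 0, 0]], [[0, 0, -0.4], [0, 0, 0]], [[0, 0, -0.4], [0, 0, 0]], [[0, 0, -0.4], [0, 0, 0]], [[0, 0, -0.4], [0, 0, 0]], [[0, 0, -0.4], [0, 0, 0]], [[0, 0, -0.4], [0, 0, 0]], [[0, 0, -0.3], [0, 0, 0]], [[0, 0, 0], [0, 0, 0]], [[0, 0, 0], [0, 0, 0]]]}}

```text
clock: 6.25
tool_pos: [0.4932, -0.1299, 0.0369]
eef_rot: [0.983, 0.186, -0.0, 0.0]
contact_force: [-0.5, -0.3, 0.3]
opening: 0.603
finger_force: 0.0
```

Call:
{"method": "step_arm", "body": {"increments": [[[0, 0, 0], [0, 0, 0]], [[0, 0, 0], [0, 0, 0]], [[0, 0, 0], [0, 0, 0]], [[0, 0, 0], [0, 0, 0]], [[0, 0, 0], [0, 0, 0]], [[0, 0, 0], [0, 0, 0]], [[0, 0, 0], [0, 0, 0]], [[0, 0, 0], [0, 0, 0]], [[0, 0, 0], [0, 0, 0]], [[0, 0, 0], [0, 0, 0]]], "fingers": 0, "grip_force": 12}}

```text
clock: 7.25
tool_pos: [0.4937, -0.1303, 0.0371]
eef_rot: [0.983, 0.186, 0.0, 0.0]
contact_force: [1.4, -2.5, -0.6]
opening: 0.197
finger_force: 12.0
```

Peg gripped (17.3 mm). I'll compute the arc rows.

Run:
```python
import numpy as np
c=np.array([52.35,-15.95]);a=np.radians(np.r_[136.2,np.linspace(133.7,-4.3,28),-6.8])
P=c+4.2*np.c_[np.cos(a),np.sin(a)];pos=P[0].copy()
for i,p in enumerate(P[1:]):
    s=np.round(p-pos,2);pos+=s;print(f'[[{s[0]:g}, {s[1]:g}, 0], [0, 0, 0]]',end=', ' if (i+1)%10 else '\n')
print(pos)
```

```text
[[0.13, 0.13, 0], [0, 0, 0]], [[0.28, 0.25, 0], [0, 0, 0]], [[0.3, 0.22, 0], [0, 0, 0]], [[0.33, 0.19, 0], [0, 0, 0]], [[0.33, 0.16, 0], [0, 0, 0]], [[0.35, 0.13, 0], [0, 0, 0]], [[0.36, 0.1, 0], [0, 0, 0]], [[0.37, 0.07, 0], [0, 0, 0]], [[0.38, 0.04, 0], [0, 0, 0]], [[0.37, -0, 0], [0, 0, 0]]
[[0.37, -0.03, 0], [0, 0, 0]], [[0.37, -0.07, 0], [0, 0, 0]], [[0.36, -0.09, 0], [0, 0, 0]], [[0.36, -0.13, 0], [0, 0, 0]], [[0.33, -0.16, 0], [0, 0, 0]], [[0.33, -0.19, 0], [0, 0, 0]], [[0.3, -0.22, 0], [0, 0, 0]], [[0.29, -0.24, 0], [0, 0, 0]], [[0.26, -0.27, 0], [0, 0, 0]], [[0.23, -0.29, 0], [0, 0, 0]]
[[0.21, -0.31, 0], [0, 0, 0]], [[0.18, -0.33, 0], [0, 0, 0]], [[0.16, -0.34, 0], [0, 0, 0]], [[0.12, -0.36, 0], [0, 0, 0]], [[0.08, -0.36, 0], [0, 0, 0]], [[0.06, -0.37, 0], [0, 0, 0]], [[0.02, -0.38, 0], [0, 0, 0]], [[-0.01, -0.37, 0], [0, 0, 0]], [[-0.02, -0.18, 0], [0, 0, 0]], [ 56.51860704 -16.44299867]
```

Call:
{"method": "step_arm", "body": {"increments": [[[0.13, 0.13, 0], [0, 0, 0]], [[0.28, 0.25, 0], [0, 0, 0]], [[0.3, 0.22, 0], [0, 0, 0]], [[0.33, 0.19, 0], [0, 0, 0]], [[0.33, 0.16, 0], [0, 0, 0]], [[0.35, 0.13, 0], [0, 0, 0]], [[0.36, 0.1, 0], [0, 0, 0]], [[0.37, 0.07, 0], [0, 0, 0]], [[0.38, 0.04, 0], [0, 0, 0]], [[0.37, 0, 0], [0, 0, 0]]]}}

```text
clock: 8.25
tool_pos: [0.5243, -0.1172, 0.037]
eef_rot: [0.983, 0.186, -0.001, 0.0]
contact_force: [-2.5, -4.6, 4.1]
opening: 0.197
finger_force: 12.0
```

Call:
{"method": "step_arm", "body": {"increments": [[[0.37, -0.03, 0], [0, 0, 0]], [[0.37, -0.07, 0], [0, 0, 0]], [[0.36, -0.09, 0], [0, 0, 0]], [[0.36, -0.13, 0], [0, 0, 0]], [[0.33, -0.16, 0], [0, 0, 0]], [[0.33, -0.19, 0], [0, 0, 0]], [[0.3, -0.22, 0], [0, 0, 0]], [[0.29, -0.24, 0], [0, 0, 0]], [[0.26, -0.27, 0], [0, 0, 0]], [[0.23, -0.29, 0], [0, 0, 0]]]}}

```text
clock: 9.25
tool_pos: [0.5561, -0.1319, 0.037]
eef_rot: [0.982, 0.187, -0.001, -0.001]
contact_force: [-3.2, 0.5, 7.6]
opening: 0.197
finger_force: 12.0
```

Call:
{"method": "step_arm", "body": {"increments": [[[0.21, -0.31, 0], [0, 0, 0]], [[0.18, -0.33, 0], [0, 0, 0]], [[0.16, -0.34, 0], [0, 0, 0]], [[0.12, -0.36, 0], [0, 0, 0]], [[0.08, -0.36, 0], [0, 0, 0]], [[0.06, -0.37, 0], [0, 0, 0]], [[0.02, -0.38, 0], [0, 0, 0]], [[-0.01, -0.37, 0], [0, 0, 0]], [[-0.02, -0.18, 0], [0, 0, 0]], [[0, 0, 0], [0, 0, 0]]]}}

```text
clock: 10.25
tool_pos: [0.566, -0.1635, 0.037]
eef_rot: [0.983, 0.186, 0.001, -0.0]
contact_force: [1.6, 1.7, 3.2]
opening: 0.2
finger_force: 12.0
```

Run:
```python
from h import *
p,d,c=snap('wrist','w3'); print(r.get_state()['tool_pos'],r.get_state()['contact_force'])
```

```text
[ 0.565987   -0.16346309  0.03702849] [0.88488657 1.27084306 3.86776441]
```

View pics/w3.png

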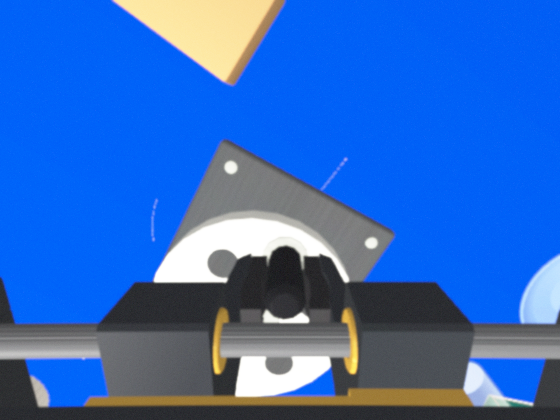

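The peg stayed in the grip and the wheel turned with it. I'll release, lift and check.

Call:
{"method": "step_arm", "body": {"increments": [[[0, 0, 0], [0, 0, 0]], [[0, 0, 0], [0, 0, 0]], [[0, 0, 0], [0, 0, 0]], [[0, 0, 0], [0, 0, 0]], [[0, 0, 0], [0, 0, 0]], [[0, 0, 0], [0, 0, 0]], [[0, 0, 0], [0, 0, 0]], [[0, 0, 0], [0, 0, 0]], [[0, 0, 0], [0, 0, 0]], [[0, 0, 0], [0, 0, 0]]], "fingers": 0.6}}

```text
clock: 11.3
tool_pos: [0.5653, -0.1639, 0.037]
eef_rot: [0.983, 0.186, 0.0, 0.0]
contact_force: [0.1, -0.5, -0.4]
opening: 0.6
finger_force: 0.0
```

Call:
{"method": "step_arm", "body": {"increments": [[[0, 0, 0.5], [0, 0, 0]], [[0, 0, 1], [0, 0, 0]], [[0, 0, 2], [0, 0, 0]], [[0, 0, 3], [0, 0, 0]], [[-1, 0, 3], [0, 0, 0]], [[-2, 0, 3], [0, 0, 0]], [[-2.5, 1, 3], [0, 0, 0]], [[-2, 1, 2], [0, 0, 0]], [[-1, 0, 1], [0, 0, 0]], [[0, 0, 0], [0, 0, 0]]]}}

```text
clock: 12.3
tool_pos: [0.4801, -0.1445, 0.2236]
eef_rot: [0.983, 0.186, 0.001, 0.001]
contact_force: [0.7, -0.5, -0.6]
opening: 0.603
finger_force: 0.0
```

Run:
```python
from h import *
import m
from h import r
s=r.get_state();print(s['clock'],s['tool_pos'])
p,d,c=snap('wrist','w4'); z=dict(np.load('pics/w4.npz')); m.meas(z,np.array([.524,-.16]))
uv=None
R,t=z['R'],z['t'];f=210/np.tan(np.radians(z['fov_y'])/2);X=R@np.array([.4422,-.1499,.041])+t
q=np.array([z['cx'],z['cy']])+f*X[:2]/X[2];print('tip pred px',q)
u,v=q.astype(int);o=(u-60,v-75);print(o)
cv2.imwrite('pics/c5.png',cv2.resize(p[o[1]:o[1]+100,o[0]:o[0]+130],None,fx=6,fy=6,interpolation=2)[:,:,::-1])
```

```text
12.3 [ 0.48013087 -0.14449753  0.22362576]
centre [ 0.5237 -0.1593  0.0593] maxr 0.0772 bump ang 174.4 peg [ 0.5649 -0.1623  0.0977] r 0.0414 ang -4.3
tip pred px [276.82324002 213.08428407]
(np.int64(216), np.int64(138))
```

View pics/c5.png

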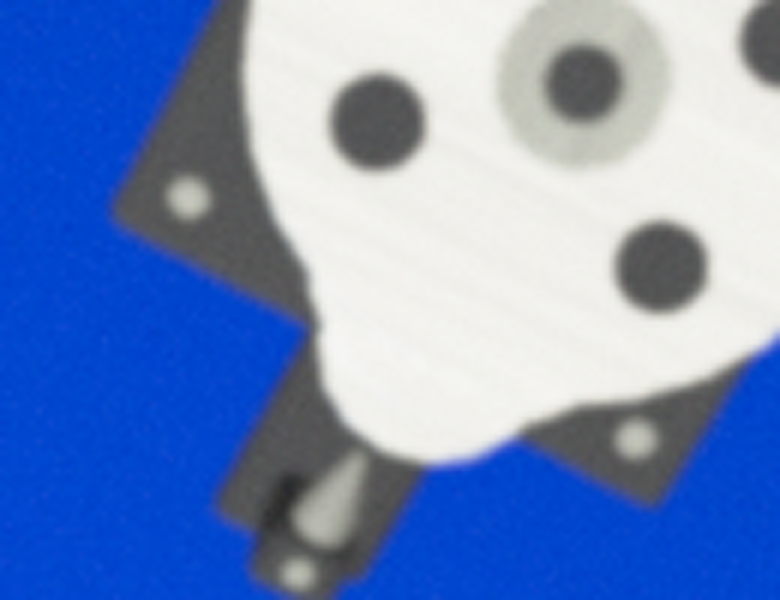

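The high spot is at the pointer. I'll check the residual angle with a symmetry fit of the outline before deciding on a trim.

Run:
```python
from h import *
z=dict(np.load('pics/w4.npz'));d=z['d']
def an(v):return np.degrees(np.arctan2(v[...,1],v[...,0]))
v,u=np.mgrid[0:420,0:560];uv=np.c_[u.ravel(),v.ravel()]
W=world(z,None,uv,.05)[:,:2]
m=((z['p'].min(2)>140)&(np.hypot(*(W-[.5237,-.1593]).T)<.1).reshape(420,560)).astype(np.uint8)*255
cs=max(cv2.findContours(m,0,cv2.CHAIN_APPROX_NONE)[0],key=cv2.contourArea)[:,0]
for zz in (.05,):
    C=world(z,None,cs,zz)[:,:2]
    # hub bolt centre as a check: dark middle in crop (583,82)
    print('hub',world(z,None,[(216+583/6-.4,138+82/6-.4)],.056)[0])
    for c in ([.5237,-.1593],[.5235,-.1595],[.5242,-.1594]):
        D=C-c;rr=np.hypot(*D.T);th=an(D)%360;o=np.argsort(th);g=lambda x:np.interp(x,th[o],rr[o],period=360)
        s=np.arange(0,30,.5);best=min(np.arange(165,185,.1),key=lambda q:np.sum((g(q+s)-g(q-s))**2))
        lv=[(lambda k:(k.min()+k.max())/2)(th[rr>L]) for L in (.064,.067,.07,.073)]
        tip=[an(world(z,None,[p],.041)[0,:2]-c)%360 for p in [(216+362/6-.4,138+455/6-.4),(216+297/6-.4,138+573/6-.4)]]
        print(c,'sym',best.round(1),'mids',np.round(lv,1),'tip,post',np.round(tip,1))
```

```text
hub [ 0.52400369 -0.15928351  0.056     ]
[0.5237, -0.1593] sym 174.2 mids [173.9 174.3 174.3 174.3] tip,post [172.9 173. ]
[0.5235, -0.1595] sym 173.9 mids [173.3 174.1 173.8 174.1] tip,post [172.8 172.9]
[0.5242, -0.1594] sym 174.1 mids [174.3 174.3 174.4 173.4] tip,post [172.9 173. ]
```

The high spot is within about 1.2° of the pointer (under 2 mm at the rim), the hand is clear and the other wheel was not touched, so I'm handing in.

```bash
python3 -c "
from plant import r
print(r.finish_job())"
```

```text
the job is handed in; nothing more can be done
None
```

The bumped wheel (right stand) was turned about 143° by its peg at roughly 50°/s and released with its high spot about 1.2° from its pointer; the round wheel was not touched, and the job was handed in at about 12 s.

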